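# Hang the spice caddy on the rail stand and put the seasonings away

### The job

Put the seasonings away on the wooden rail stand. Hang the empty white two-bay caddy on the stand's upper rail, at the left of the stand clear of the round recess, hooking its lip over the rail and swinging it down so that it hangs level against the lower bar; then stand the spice jar with the red cap in the caddy's left bay and the glass shaker with the pale domed top in its right bay. Stand the wooden pepper mill down in the round recess in the stand's foot, and leave the garlic and the mug where they are (left and right as seen from the robot).

Things in the scene. Friction and masses are not known exactly. Their poses are not given: they have to be found in the camera images.
- stand: Fixed stand: wooden foot 120 (x) x 256 (y) x 20 mm, origin under its centre; front is -x, left +y. Two steel posts at y +-118. Upper rail, 8 mm round, along y at x +35, z 115 (axis). Lower bar, 6 mm round, at x +31, z 76. Round recess 73 mm wide, 5 mm deep (cork floor, z 15) centred x -18, y -74. A hung caddy's origin is at x -15, z 67 (lip against the rail's back); y +45 suits.
- caddy: White caddy, 0.24 kg. Origin under the middle of its box, 68 (x) x 132 (y) x 50 mm, front -x, left +y; floor 3 thick. Bays 62 (x) x 58, centres y +-34. Wooden grip tab at x 0, y 0: 10 thick (y), 40 long (x), z 50 to 92. Lip behind, 100 wide: underside z 52, gap x 34 to 54, flaring to 63 at z 27. Bumper to x 43, z 4 to 14: to clear the rail, hook with the bottom swung 0.3 rad forward.
- jar: Loose glass spice jar with a red screw cap, 45 mm diameter, 106 mm tall, standing; cap 45 mm across from z 85 to 106. Origin at the centre of its underside.
- shaker: Loose glass shaker (grey salt or pepper inside) with a pale domed top, 44 mm diameter, 90 mm tall, standing; the top is about 34 mm across from z 66 to 90. Origin at the centre of its underside.
- mill: Loose turned brown wooden pepper mill, 58 mm diameter at the foot, 170 mm tall, standing; its round head is 49 mm across from z 123 to 159, a small knob above it. Origin at the centre of its underside.
- garlic: Bystander: a garlic bulb, 58 mm across and 57 mm tall, loose; origin at its underside. Leave it.
- mug: Bystander: a green mug, 86 mm across, 96 mm tall, loose; origin at its underside. Leave it. It stands under the front of a wall cupboard whose underside is at z 600: keep lifts low near it.
Things that resemble listed ones, but are neither listed nor needed, are in the scene too. What is shaped like the mill but yellow is not meant.

How it is judged (in metres and radians):
On the way:
1. the caddy, still empty and let go, hangs level on the rail at the left of the stand (x of caddy in the frame of stand between -0.025 and -0.005 m and y of caddy in the frame of stand between 0.02 and 0.07 m and z of caddy in the frame of stand between 0.061 and 0.073 m and angle between caddy's own z axis and vertical below 0.1 rad and angle between the x axis of caddy and the x axis of stand, either way round below 0.12 rad and distance between each of jar, shaker and caddy above 0.08 m and contact force between the fingers and caddy below 0.5 N), for 0.3 s.
At the end, for the whole second after the job is handed in: Caddy hung by its lip on the upper rail (+-6 mm in height, +-10 mm in depth, level to 0.1 rad, 20 to 70 mm left of the stand's middle); jar on the left bay's floor, shaker on the right one's, upright, within 12 mm of centre; mill upright on the recess floor within 10 mm; all at rest (x of caddy in the frame of stand between -0.025 and -0.005 m and y of caddy in the frame of stand between 0.02 and 0.07 m and z of caddy in the frame of stand between 0.061 and 0.073 m and angle between caddy's own z axis and vertical below 0.1 rad and angle between the x axis of caddy and the x axis of stand, either way round below 0.12 rad and x of jar in the frame of caddy between -0.012 and 0.012 m and y of jar in the frame of caddy between 0.022 and 0.046 m and z of jar in the frame of caddy between -0.003 and 0.009 m and angle between each of jar, shaker's own z axis and vertical below 0.12 rad and x of shaker in the frame of caddy between -0.012 and 0.012 m and y of shaker in the frame of caddy between -0.046 and -0.022 m and z of shaker in the frame of caddy between -0.003 and 0.009 m and x of mill in the frame of stand between -0.028 and -0.008 m and y of mill in the frame of stand between -0.084 and -0.064 m and z of mill in the frame of stand between 0.011 and 0.019 m and angle between mill's own z axis and vertical below 0.06 rad and linear speed of each of caddy, jar, shaker, mill below 0.02 m/s); the robot touches nothing.
It fails at once if the garlic is shifted by more than 3 cm (distance of garlic from where it was at the start of the episode above 0.03 m).
It fails at once if the mug is shifted by more than 3 cm (distance of mug from where it was at the start of the episode above 0.03 m).
It also fails if it takes over 118 s, if anything falls off the work surface, if the arm or the gripper's body presses on something with over 40 N, if the wrist force passes 120 N, or if a joint passes its speed limit or range.

### The arm

A 7-joint arm with a two-finger parallel gripper is mounted at the origin on a cart in front of the work surface, level with it; the furniture and walls round the work are solid. World frame = base frame: x ahead of the robot, y to its left, z up, the work surface at z = 0. Lengths are in m, angles in degrees, forces in N, time in s.
With the tool pointing down it reaches from about 0.425 to 0.925 m from the base axis. Payload 6.8 kg.
Tool frame: the origin (TCP) lies midway between the tips of the shut fingers; the grasp point (between the pads) lies ctrl.grip_point_offset behind it (ctrl.grip_point_offset is the distance from the TCP to the grasp point, in m); z points along the fingers, y is the line along which they close (so a half turn about z gives the same grasp; the last joint's range is limited). The gripper opens to 85 mm and grips with 20 to 120 N. Pads are 22 mm wide; open, the fingers measure 114 mm over their backs; the gripper's body (76 mm by 85 mm) begins 54 mm behind the grasp point. The pads swing forward as they close: fully open they stand 13 mm farther back than shut.
Start: joints at [-71.912, 27.33, 1.283, 89.118, -0.659, 63.558, -4.761], TCP at [0.278, 0.615, 0.231] pointing down, gripper open.
Joint ranges: [-169.35, 169.35], [-19.33, 120.38], [-80.79, 83.38], [13.8, 139.57], [-78.32, 258.32], [9.67, 109.79], [-169.56, 169.56]. Speed limits (degrees/s): [136.94, 136.94, 180, 180, 180, 180, 180].

### API

Orientations are given as [roll, pitch, yaw] about the fixed x, y, z axes, in that order (R = Rz(yaw) Ry(pitch) Rx(roll)).
In Python, from cell import ctrl gives the robot as it stands. The module is installed in compiled form; this text tells all that it offers.
- The arm moves only by the shell command python3 -m creep 'ROWS' [FORCE]. ROWS is JSON, a list of rows, each a list of 7 numbers: the turn, a rotation vector about the tool's x, y, z in rad, then the shift along the tool's x, y, z in m, then the opening, from 0 (shut) to 1 (fully open). In form: [[wx, wy, wz, x, y, z, grip], ...]. A call has 1 to 5 rows; each row is the pose to reach, as a shift and turn from the pose commanded when the call began, along the tool's axes at that moment; what a row does not reach only later rows make up. A row lasts 1/8 s, in which the tool goes at most 62.5 mm and 10.7 degrees, less where a joint would pass 70% of its speed; a pose out of reach is approached as far as the arm can. A call with a gripper value outside its range is refused whole. The fingers move at their own pace and stop on an object; FORCE is the grip in N (left out, the last holds). Time passes only in rows, so rows that repeat a pose let the fingers close. It gives the time, the measured TCP pose, the force, the opening and the grip force at its end, in the units of the state.
- ctrl.state(): the state, without advancing time (a new reading comes with each control period).
- ctrl.camera(name): name is "side" or "top"; returns (picture, depth): 400x640x3 uint8, red, green, blue; 400x640 float32, m along the optical axis (not along the pixel's ray), 0 where there is no reading.
- ctrl.calibration(name): a dict with "camera_matrix" (3x3 intrinsics, pixels), "k1" (the pictures are not rectified: a ray, as slopes to the right and down, at radius r is drawn at 1 + k1 r^2 times it, then the intrinsics apply), "pose" (4x4, takes a point from camera to world coordinates). Camera axes: x right, y up, looking along -z (the intrinsics and any distortion apply to the point x, -y, -z); pixel columns grow to the right and rows downward; lengths in m; the calibration is good to about 2 mm. A picture is of the moment at which its call begins. calibration takes no time and is no camera call.
- ctrl.sign_off(): hands the job in; it is judged then, once.
The state is a dict: "t": time; "joints": joint angles; "qvel": joint speeds; "tau": joint torques, N m; "tcp_pos": TCP position; "ee_rot": TCP orientation; "contact_force": force on the tool from outside, world axes, zero at the start; "wrist_torque": the same for the moment, N m; "gripper_width": finger opening in m; "gripper_force": force on a finger pad.
Only numpy, scipy, OpenCV 4.12 (cv2) and the standard library are available. Lean on these libraries where they do the work, as an engineer would, in place of code of your own. Each camera call takes 0.05 s, during which the arm holds its last target. There are 200 camera calls.

## Working session

There is one attempt and no reset: what is moved stays moved. The work goes in short steps, Python scripts to look and compute and a shell command to move; the robot and the scene stay as the last step left them, time stands still between calls to the robot, and variables do not carry over. Pictures are saved under pics/ and viewed, at most 16 in all, crops included, and the job is handed in when it is done.

```bash
mkdir -p pics; cat > h.py <<'E'
import numpy as np,cv2
from cell import ctrl
from scipy.spatial.transform import Rotation as R
def shot(n,name):
    im,d=ctrl.camera(n); cv2.imwrite(f'pics/{name}.png',im[:,:,::-1]); np.savez(f'pics/{name}.npz',im=im,d=d); return im,d
def cloud(n,d):
    c=ctrl.calibration(n);K=np.array(c['camera_matrix'],float);k1=c['k1'];P=np.array(c['pose'])
    v,u=np.mgrid[:d.shape[0],:d.shape[1]].astype(float)
    uv=np.stack([u.ravel(),v.ravel()],1)[:,None]
    p=cv2.undistortPoints(uv,K,np.array([k1,0,0,0.]))[:,0]
    z=d.ravel(); X=np.stack([p[:,0]*z,-p[:,1]*z,-z],1)
    W=X@P[:3,:3].T+P[:3,3]; W[z==0]=np.nan
    return W.reshape(*d.shape,3)
def rel(pos,rpy=None):
    "tool-frame shift/turn from current measured pose to target"
    s=ctrl.state();r0=R.from_euler('xyz',s['ee_rot'],degrees=True)
    sh=r0.inv().apply(np.array(pos)-s['tcp_pos'])
    w=(r0.inv()*R.from_euler('xyz',rpy,degrees=True)).as_rotvec() if rpy is not None else None
    return sh.round(4),None if w is None else w.round(3)
E
python3 - <<'E'
from h import *
print(ctrl.state(),ctrl.grip_point_offset)
for n in('top','side'):
    shot(n,n+'0');c=ctrl.calibration(n);print(n,c)
E
```

```text
{'t': 0.0, 'joints': array([-71.91198479,  27.37530655,   1.27976384,  89.17828588,
        -0.65908379,  63.55686559,  -4.76149768]), 'qvel': array([-0.0043572 , -0.10382947, -0.07404503,  0.0051684 ,  0.07569027,
       -0.03298001, -0.06208111]), 'tau': array([-3.98763382e-05, -5.96450937e+01,  1.60707179e+00, -2.81196374e+01,
        1.22513555e-02,  9.20812832e-03,  1.02822770e-05]), 'tcp_pos': array([0.27734462, 0.61474658, 0.23033154]), 'ee_rot': array([-1.79897146e+02,  7.38537866e-03,  1.55719439e+02]), 'contact_force': array([ 0.01347925,  0.41919603, -0.22543898]), 'wrist_torque': array([-0.00189417, -0.00090092,  0.00290244]), 'gripper_force': 0.0, 'gripper_width': 0.08527393942669281} 0.0187
top {'camera_matrix': array([[409.12333717,   0.        , 321.85547511],
       [  0.        , 409.12333717, 199.16468487],
       [  0.        ,   0.        ,   1.        ]]), 'k1': -0.10852624899068164, 'pose': array([[-0.18956258,  0.96095074, -0.20159293,  0.30128498],
       [-0.98186687, -0.18513374,  0.04077927, -0.01405988],
       [ 0.00186521,  0.20566765,  0.97862012,  1.01786078],
       [ 0.        ,  0.        ,  0.        ,  1.        ]])}
side {'camera_matrix': array([[414.79590927,   0.        , 324.09020567],
       [  0.        , 414.79590927, 191.59777127],
       [  0.        ,   0.        ,   1.        ]]), 'k1': 0.022286712688912587, 'pose': array([[ 0.9979043 ,  0.01734691, -0.06233859,  0.43505021],
       [-0.06288774,  0.48684724, -0.87122035, -0.85194097],
       [ 0.01523639,  0.87331486,  0.48691786,  0.48665368],
       [ 0.        ,  0.        ,  0.        ,  1.        ]])}
```

View pics/top0.png

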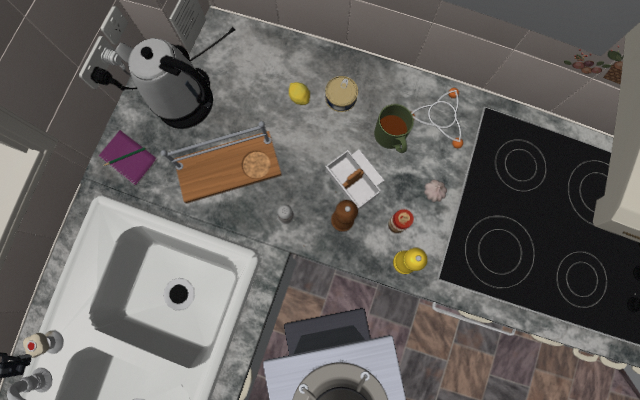

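View pics/side0.png

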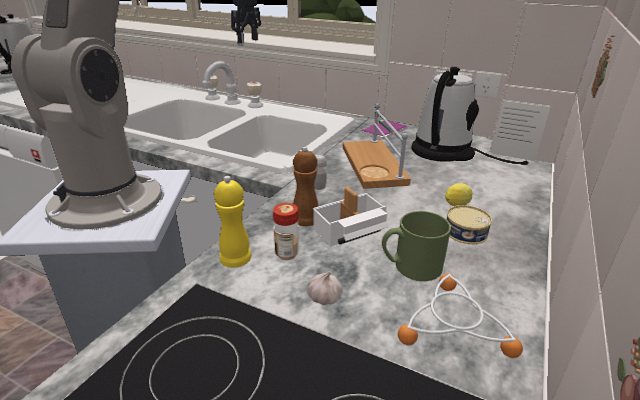

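Top view: the caddy is at (354,178), lip toward upper right and grip tab at (352,178). The stand is at (227,165) with its recess at (257,165). Jar candidates: red cap (402,220), and the red faucet button (38,345), which I reject. Mill candidates: brown (345,214) and yellow (411,261); I choose brown. The shaker is at (286,213), garlic at (435,190), mug at (393,126), and a tin at (341,93).

```bash
python3 - <<'E'
from h import *
im=np.load('pics/top0.npz');W=cloud('top',im['d']);I=im['im']
cv2.imwrite('pics/crop0.png',cv2.resize(I[80:290,150:460,::-1],None,fx=2.5,fy=2.5,interpolation=cv2.INTER_CUBIC))
np.save('pics/Wtop0.npy',W)
def show(n,u0,u1,v0,v1,zmin,zmax=1,f=None):
    w=W[v0:v1,u0:u1].reshape(-1,3);m=(w[:,2]>zmin)&(w[:,2]<zmax)
    w=w[m];print(n,len(w),'mean',w.mean(0).round(4),'min',w.min(0).round(3),'max',w.max(0).round(3), 'mid',((w.min(0)+w.max(0))/2).round(4))
    return w
show('jar',385,420,200,240,.095); show('shaker',270,300,198,230,.07); show('mill',325,362,195,235,.14)
show('mug',370,415,100,155,.08);show('garlic',420,450,175,205,.02);show('yellow',390,430,240,280,.13)
show('tab',340,368,165,192,.075)
# caddy rim
w=show('caddyrim',322,386,145,212,.044,.056)
print(cv2.minAreaRect(w[:,:2].astype(np.float32)))
w=show('foot',168,285,140,205,.012,.026); print(cv2.minAreaRect(w[:,:2].astype(np.float32)))
w=show('rail',160,275,115,165,.105,.13); print(cv2.minAreaRect(w[:,:2].astype(np.float32)))
s=np.load('pics/side0.npz');S=cloud('side',s['d']);
def sh2(n,u0,u1,v0,v1,zmin,zmax=1):
    w=S[v0:v1,u0:u1].reshape(-1,3);m=(w[:,2]>zmin)&(w[:,2]<zmax);w=w[m];print('S',n,len(w),w.min(0).round(3),w.max(0).round(3),((w.min(0)+w.max(0))/2).round(4))
sh2('jar',270,302,200,230,.09);sh2('mill',290,320,145,180,.125,.158);sh2('tab',338,360,185,220,.06);sh2('shaker',314,330,152,192,.02)
E
```

```text
jar 303 mean [ 0.4098 -0.2248  0.1044] min [ 0.389 -0.248  0.095] max [ 0.432 -0.204  0.109] mid [ 0.4103 -0.2259  0.1022]
shaker 169 mean [0.4817 0.0383 0.0835] min [0.467 0.022 0.072] max [0.499 0.056 0.094] mid [0.4831 0.039  0.0827]
mill 378 mean [ 0.4452 -0.0966  0.152 ] min [ 0.423 -0.122  0.14 ] max [ 0.471 -0.073  0.172] mid [ 0.4473 -0.0973  0.1562]
mug 343 mean [ 0.6401 -0.2654  0.0891] min [ 0.582 -0.307  0.08 ] max [ 0.695 -0.223  0.097] mid [ 0.6387 -0.265   0.0884]
garlic 361 mean [ 0.4715 -0.3363  0.0358] min [ 0.446 -0.366  0.02 ] max [ 0.502 -0.313  0.057] mid [ 0.4739 -0.3391  0.0388]
yellow 424 mean [ 0.3161 -0.2202  0.1507] min [ 0.291 -0.247  0.13 ] max [ 0.341 -0.199  0.171] mid [ 0.3162 -0.2231  0.1509]
tab 79 mean [ 0.5367 -0.1372  0.0882] min [ 0.527 -0.155  0.076] max [ 0.548 -0.12   0.094] mid [ 0.5374 -0.1375  0.0852]
caddyrim 670 mean [ 0.5479 -0.1589  0.0517] min [ 0.465 -0.209  0.044] max [ 0.61  -0.078  0.056] mid [ 0.5377 -0.1436  0.05  ]
((0.5426091551780701, -0.1475447416305542), (0.13223013281822205, 0.09384304285049438), 26.008872985839844)
foot 4100 mean [0.6331 0.1708 0.0183] min [0.566 0.035 0.012] max [0.704 0.299 0.026] mid [0.6347 0.167  0.0189]
((0.6397552490234375, 0.1672821044921875), (0.1243736520409584, 0.2578986883163452), 5.928250312805176)
rail 370 mean [0.6735 0.1716 0.117 ] min [0.657 0.048 0.105] max [0.694 0.297 0.13 ] mid [0.6753 0.1725 0.1177]
((0.673540472984314, 0.1726924180984497), (0.014372973702847958, 0.24934785068035126), 6.3126540184021)
S jar 428 [ 0.39 -0.25  0.09] [ 0.434 -0.207  0.107] [ 0.4121 -0.2288  0.0985]
S mill 431 [ 0.426 -0.126  0.125] [ 0.473 -0.089  0.158] [ 0.4496 -0.1074  0.1415]
S tab 214 [ 0.528 -0.161  0.06 ] [ 0.551 -0.124  0.092] [ 0.5394 -0.1421  0.0761]
S shaker 391 [ 0.467 -0.119  0.02 ] [0.505 0.048 0.153] [ 0.486  -0.0358  0.0864]
```

View pics/crop0.png

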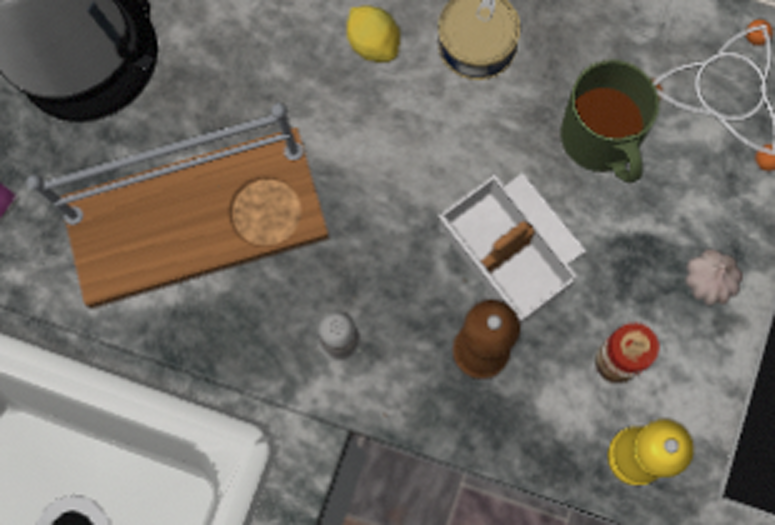

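The crop confirms it: the white caddy has its wooden tab at crop (508,247) and its lip toward crop (545,220), so its back points to −64°. The jar with the red cap is at (633,345), the grey shaker at (337,333), the brown mill at (487,335), and the stand's recess at (266,212). I'll set out for above the caddy.

```bash
python3 -m creep '[[0,0,0.14,-0.043,-0.046,0,1],[0,0,0.28,-0.086,-0.092,0,1],[0,0,0.42,-0.129,-0.138,0,1],[0,0,0.56,-0.172,-0.184,0,1],[0,0,0.69,-0.215,-0.23,0,1]]' 80; python3 - <<'E'
from h import *
print(ctrl.state()['joints'],rel([.537,-.137,.25],[180,0,116]))
E
```

```text
t: 0.72
tcp_pos: [0.3785, 0.3173, 0.2311]
ee_rot: [-180.0, 0.0, 115.9]
contact_force: [1.1, -0.6, 0.0]
gripper_width: 0.0853
gripper_force: 0.0
[-59.30856032  10.0880017   13.71073301 114.14221428  -2.87171415
  56.09611443 -18.26432336] (array([-0.4779, -0.0561, -0.0189]), array([-0.   ,  0.   , -0.001]))
```

```bash
python3 -m creep '[[0,0,0,-0.06,-0.007,0,1],[0,0,0,-0.12,-0.014,-0.005,1],[0,0,0,-0.18,-0.021,-0.01,1],[0,0,0,-0.24,-0.028,-0.015,1],[0,0,0,-0.3,-0.035,-0.019,1]]';python3 -m creep '[[0,0,0,-0.06,-0.007,0,1],[0,0,0,-0.12,-0.014,0,1],[0,0,0,-0.178,-0.021,0,1],[0,0,0,-0.178,-0.021,0,1]]'; python3 - <<'E'
from h import *
print(ctrl.state()['joints'],rel([.537,-.137,.05],[180,0,116]))
im,d=shot('side','side1')
S=cloud('side',d)
cv2.imwrite('pics/side1c.png',cv2.resize(im[40:280,200:480,::-1],None,fx=2,fy=2))
# tab: wooden colour points near
w=S.reshape(-1,3);c=im.reshape(-1,3).astype(int)
m=(abs(w[:,0]-.537)<.04)&(abs(w[:,1]+.137)<.04)&(w[:,2]>.062)&(w[:,2]<.089)&(c[:,0]-c[:,2]>30)
print(m.sum(),w[m].mean(0)); p=w[m][:,:2]-w[m][:,:2].mean(0); print(np.linalg.svd(p,full_matrices=False)[2][0],cv2.minAreaRect(w[m][:,:2].astype(np.float32)))
E
```

```text
t: 1.35
tcp_pos: [0.4794, 0.0329, 0.2505]
ee_rot: [180.0, -0.0, 116.2]
contact_force: [0.1, -0.3, -0.3]
gripper_width: 0.0855
gripper_force: 0.0
t: 1.85
tcp_pos: [0.5388, -0.1398, 0.2502]
ee_rot: [-179.9, 0.2, 115.7]
contact_force: [-0.7, 0.2, 0.2]
gripper_width: 0.0852
gripper_force: 0.0
[-19.54947424  16.72629908  34.07259246 106.10987519 -10.50674186
  60.29258853  44.34995361] (array([ 3.800e-03, -1.000e-04,  2.002e-01]), array([-0.001,  0.003, -0.005]))
161 [ 0.53825536 -0.14531086  0.07637494]
[ 0.4916661  -0.87078381] ((0.5386539697647095, -0.14017678797245026), (0.010765486396849155, 0.04191730543971062), 22.860960006713867)
```

View pics/side1c.png

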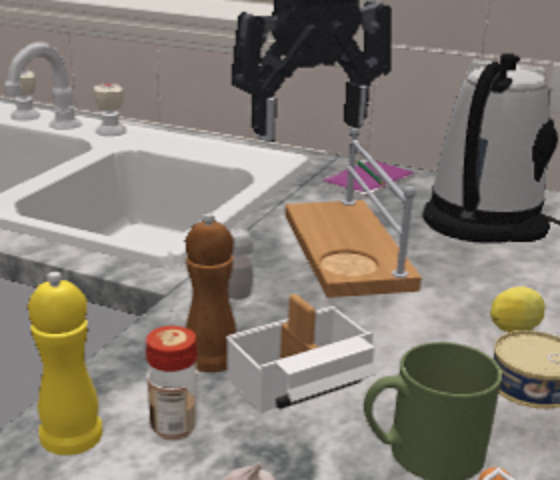

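The side crop shows the gripper over the caddy, the tab at (300,325) upright and the mill standing clear. I'll descend and grip.

```bash
python3 -m creep '[[0,0,0.01,0,0,0.06,1],[0,0,0.01,0,0,0.12,1],[0,0,0.01,0,0,0.16,1],[0,0,0.01,0,0,0.18,1],[0,0,0.01,0,0,0.198,1]]';python3 -m creep '[[0,0,0,0,0,0,1],[0,0,0,0,0,0,0],[0,0,0,0,0,0,0],[0,0,0,0,0,0,0],[0,0,0,0,0,0,0]]' 80;python3 -m creep '[[0,0,0,0,0,0,0],[0,0,0,0,0,0,0],[0,0,0,0,0,-0.03,0],[0,0,0,0,0,-0.07,0],[0,0,0,0,0,-0.12,0]]'
```

```text
t: 2.52
tcp_pos: [0.5385, -0.1325, 0.0511]
ee_rot: [-180.0, -0.1, 115.7]
contact_force: [1.0, 0.5, 0.2]
gripper_width: 0.085
gripper_force: 0.0
t: 3.15
tcp_pos: [0.539, -0.1342, 0.0526]
ee_rot: [180.0, 0.0, 115.6]
contact_force: [-4.6, -1.7, 6.1]
gripper_width: 0.0122
gripper_force: 4.7
t: 3.78
tcp_pos: [0.5377, -0.1339, 0.1723]
ee_rot: [-179.8, -0.1, 115.6]
contact_force: [0.1, 0.3, -3.0]
gripper_width: 0.0089
gripper_force: 78.3
```

```bash
python3 -m creep '[[0,0,0,0,0,-0.05,0],[0,0,0,0,0,-0.08,0],[0,0,-0.1,0.03,0.015,-0.08,0],[0,0,-0.27,0.072,0.038,-0.08,0],[0,0,-0.44,0.114,0.06,-0.08,0]]'; python3 - <<'E'
from h import *
print(ctrl.state()['tcp_pos'],ctrl.state()['gripper_width'],rel([.55,.2,.25],[180,0,186.1]))
E
```

```text
t: 4.4
tcp_pos: [0.5431, -0.0042, 0.2519]
ee_rot: [-180.0, -0.0, 141.1]
contact_force: [0.8, 0.3, -2.5]
gripper_width: 0.0089
gripper_force: 78.4
[ 0.54310064 -0.00418211  0.25187079] 0.008938608148297385 (array([0.1228, 0.1632, 0.0019]), array([-0.   , -0.001, -0.785]))
```

```bash
python3 -m creep '[[0,0,-0.17,0.027,0.036,0,0],[0,0,-0.34,0.054,0.072,0,0],[0,0,-0.51,0.08,0.107,0,0],[0,0,-0.68,0.107,0.142,0,0],[0,0,-0.785,0.123,0.163,0,0]]';python3 -m creep '[[0,0,0,0,0,0,0],[0,0,0,0,0,0,0]]'; python3 - <<'E'
from h import *
st=ctrl.state();print(st['joints'])
im,d=shot('top','top2');W=cloud('top',d);im2,d2=shot('side','side2');S=cloud('side',d2)
a=cv2.resize(im[90:230,140:320,::-1],None,fx=3,fy=3);b=cv2.resize(im2[20:220,280:480,::-1],(420,420))
cv2.imwrite('pics/m2.png',np.hstack([cv2.resize(a,(380,420)),b]))
for n,P,I in(('top',W,im),('side',S,im2)):
    w=P.reshape(-1,3);c=I.reshape(-1,3).astype(int)
    m=(c.min(1)>110)&(c.max(1)-c.min(1)<25)&(abs(w[:,0]-.56)<.12)&(abs(w[:,1]-.2)<.12)&(w[:,2]>.19)&(w[:,2]<.262)
    q=w[m];print(n,m.sum(),q.min(0),q.max(0))
    m2=m&(w[:,2]>.24); q=w[m2];
    if len(q)>10: print(cv2.minAreaRect(q[:,:2].astype(np.float32)),q[:,2].mean())
E
```

```text
t: 5.03
tcp_pos: [0.5503, 0.2013, 0.2514]
ee_rot: [180.0, -0.1, -173.8]
contact_force: [0.4, -0.5, -1.8]
gripper_width: 0.0091
gripper_force: 78.4
t: 5.28
tcp_pos: [0.5511, 0.1974, 0.2517]
ee_rot: [-179.9, -0.1, -174.3]
contact_force: [-0.2, 0.1, -1.8]
gripper_width: 0.0089
gripper_force: 78.4
[-37.24050821  18.00645529  14.36157887 101.19442555  -4.95615771
  61.50127132  74.51132896]
top 915 [0.5154671  0.12929546 0.19721306] [0.62206063 0.24415683 0.25668712]
((0.566522479057312, 0.17874985933303833), (0.0941704735159874, 0.0924944207072258), 5.2666521072387695) 0.2503474426115539
side 945 [0.51496638 0.12432994 0.19767933] [0.62165804 0.26272321 0.25312314]
((0.5658172965049744, 0.19666218757629395), (0.09299609065055847, 0.1371370404958725), 5.604046821594238) 0.24733643258654203
```

View pics/m2.png

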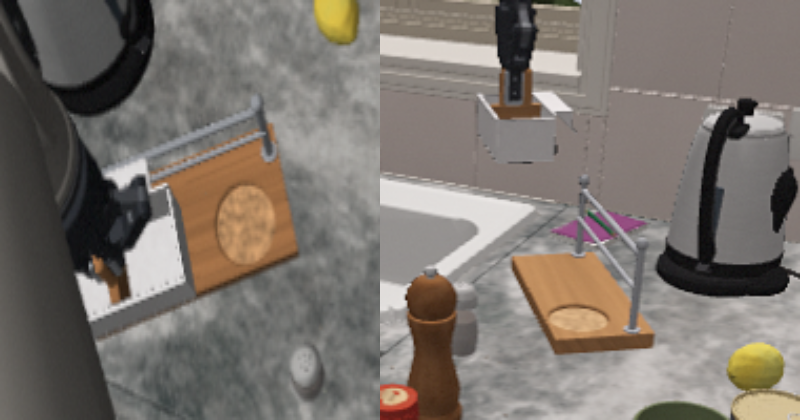

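The pictures show the caddy held level in the jaws, lip toward the rail. Measured caddy centre is (0.554,0.196), so the tab is about 2 mm off the TCP. Next I'll tilt it and stage it above the rail.

```bash
cat >> h.py <<'E'
S0=np.array([.6392,.168,0]);SY=6.1
def hook(th,rx,rz,up=0,y=.0465):
    v=np.array([-.0025-rx,.0525-rz]);c,s=np.cos(th),np.sin(th)
    p=np.array([.035+v[0]*c+v[1]*s,y,.115-v[0]*s+v[1]*c+up])
    Q=R.from_euler('z',SY,degrees=True)
    r=Q*R.from_euler('y',th)*R.from_euler('y',np.pi)
    st=ctrl.state();r0=R.from_euler('xyz',st['ee_rot'],degrees=True);P=S0+Q.apply(p)
    return P.round(4),(r0.inv()*r).as_rotvec().round(3),r0.inv().apply(P-st['tcp_pos']).round(4)
E
python3 - <<'E'
from h import *
print(hook(.3,.046,.047,.07));print(hook(.3,.046,.047,0))
E
```

```text
(array([0.6246, 0.2132, 0.2046]), array([ 0.   ,  0.3  , -0.008]), array([-0.0745,  0.009 ,  0.0474]))
(array([0.6246, 0.2132, 0.1346]), array([ 0.   ,  0.3  , -0.008]), array([-0.0745,  0.0091,  0.1174]))
```

```bash
python3 -m creep '[[0,0.15,-0.004,-0.02,0.003,0.0,0],[0,0.3,-0.008,-0.04,0.006,0.01,0],[0,0.3,-0.008,-0.0745,0.009,0.03,0],[0,0.3,-0.008,-0.0745,0.009,0.047,0],[0,0.3,-0.008,-0.0745,0.009,0.047,0]]';python3 -m creep '[[0,0,0,0,0,0,0],[0,0,0,0,0,0,0]]'; python3 - <<'E'
from h import *
print(hook(.3,.046,.047,0))
im2,d2=shot('side','side3')
cv2.imwrite('pics/m3.png',cv2.resize(im2[50:200,310:460,::-1],(600,600),interpolation=cv2.INTER_CUBIC))
E
```

```text
t: 6.0
tcp_pos: [0.6232, 0.214, 0.2036]
ee_rot: [-180.0, -17.4, -173.8]
contact_force: [-0.2, 0.2, -0.9]
gripper_width: 0.0089
gripper_force: 78.4
t: 6.25
tcp_pos: [0.6245, 0.2152, 0.2069]
ee_rot: [179.9, -17.1, -173.7]
contact_force: [0.4, -0.4, -2.4]
gripper_width: 0.0091
gripper_force: 78.4
(array([0.6246, 0.2132, 0.1346]), array([0.001, 0.002, 0.003]), array([-0.0211, -0.0021,  0.0692]))
```

View pics/m3.png

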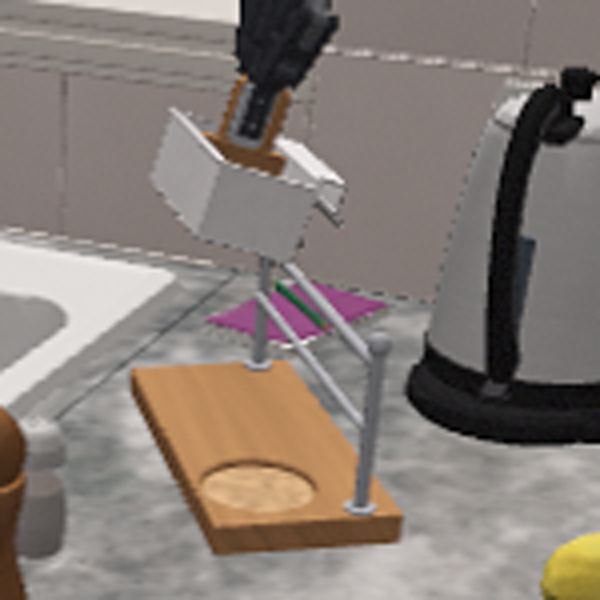

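```bash
python3 - <<'E'
from h import *
s=np.load('pics/side0.npz');S=cloud('side',s['d']).reshape(-1,3)
Q=R.from_euler('z',SY,degrees=True)
for nm in('side0','side3'):
    s=np.load(f'pics/{nm}.npz');S=cloud('side',s['d']).reshape(-1,3)
    q=Q.inv().apply(S-S0); m=(abs(q[:,1])<.1)&(abs(q[:,0]-.035)<.03)&(q[:,2]>.107)&(q[:,2]<.125)
    p=q[m];print(len(p),np.median(p,0)); 
    for a in(-.08,-.04,0,.04,.08): k=abs(p[:,1]-a)<.02; print(a,np.median(p[k],0).round(4) if k.any() else None)
    m=(abs(q[:,1])<.1)&(abs(q[:,0]-.031)<.02)&(q[:,2]>.068)&(q[:,2]<.084);print('bar',np.median(q[m],0))
# lip in last image, stand frame: rear-most white points
c=s['im'].reshape(-1,3).astype(int)
m=(c.min(1)>110)&(abs(q[:,1]-.045)<.09)&(q[:,2]>.14)&(q[:,2]<.24)&(q[:,0]>-.08)&(q[:,0]<.1)
p=q[m];print(len(p),p.min(0),p.max(0)); k=p[p[:,0]>np.percentile(p[:,0],95)];print(k.mean(0))
E
python3 -m creep '[[0,0,0,-0.006,-0.002,0.02,0],[0,0,0,-0.0115,-0.002,0.0375,0],[0,0,0,-0.0115,-0.002,0.0375,0]]'
```

```text
104 [ 0.03392487 -0.0105753   0.11644092]
-0.08 [ 0.0334 -0.0809  0.1163]
-0.04 [ 0.0337 -0.0441  0.1167]
0 [0.034  0.0002 0.1161]
0.04 [0.0352 0.0339 0.1165]
0.08 [0.035  0.0766 0.1157]
bar [ 0.0308357  -0.01224275  0.07668251]
91 [ 0.03373151 -0.02437852  0.11652578]
-0.08 [ 0.0338 -0.0803  0.116 ]
-0.04 [ 0.0341 -0.0422  0.1167]
0 [0.0335 0.0004 0.1167]
0.04 [0.0343 0.0406 0.1165]
0.08 [0.0337 0.0667 0.1138]
bar [ 0.03072709 -0.01452897  0.07675038]
1004 [-0.05362829 -0.02363412  0.14570089] [0.04837663 0.11561714 0.23390678]
[0.0443269  0.02124793 0.18229153]
t: 6.68
tcp_pos: [0.6229, 0.2127, 0.1631]
ee_rot: [-180.0, -17.5, -173.8]
contact_force: [0.1, 0.3, -1.6]
gripper_width: 0.0091
gripper_force: 78.4
```

```bash
python3 -m creep '[[0,0,0,-0.003,0,0.009,0],[0,0,0,-0.0055,0,0.018,0],[0,0,0,-0.008,0,0.026,0],[0,0,0,-0.008,0,0.026,0]]'; python3 - <<'E'
from h import *
for a in((.3,.046,.047),(.2,.0475,.047),(.1,.049,.0475),(.02,.050,.048),(.0,.050,.048)):print(a,hook(*a))
E
```

```text
t: 7.18
tcp_pos: [0.6241, 0.213, 0.138]
ee_rot: [179.9, -17.3, -173.7]
contact_force: [0.2, -1.1, -2.4]
gripper_width: 0.0088
gripper_force: 78.4
(0.3, 0.046, 0.047) (array([0.6246, 0.2132, 0.1346]), array([ 0.   , -0.002,  0.003]), array([-0.0015,  0.0001,  0.0031]))
(0.2, 0.0475, 0.047) (array([0.6214, 0.2129, 0.1303]), array([ 0.   , -0.102,  0.003]), array([0.0003, 0.0001, 0.0081]))
(0.1, 0.049, 0.0475) (array([0.6186, 0.2126, 0.1251]), array([ 0.   , -0.202,  0.003]), array([0.0014, 0.0001, 0.0139]))
(0.02, 0.05, 0.048) (array([0.617 , 0.2124, 0.1205]), array([ 0.   , -0.282,  0.003]), array([0.0017, 0.0001, 0.0188]))
(0.0, 0.05, 0.048) (array([0.6169, 0.2124, 0.1195]), array([ 0.   , -0.302,  0.003]), array([0.0014, 0.0001, 0.0198]))
```

```bash
python3 -m creep '[[0,-0.002,0.003,-0.0015,0,0.003,0],[0,-0.1,0.003,0.0003,0,0.008,0],[0,-0.2,0.003,0.0012,0,0.0135,0],[0,-0.27,0.003,0.0012,0,0.0178,0],[0,-0.27,0.003,0.0012,0,0.018,0]]';python3 -m creep '[[0,0,0,0,0,0,0]]'; python3 - <<'E'
from h import *
print(hook(.02,.05,.048))
im2,d2=shot('side','side4')
cv2.imwrite('pics/m4.png',cv2.resize(im2[50:200,310:460,::-1],(600,600),interpolation=cv2.INTER_CUBIC))
E
```

```text
t: 7.8
tcp_pos: [0.6175, 0.2127, 0.1227]
ee_rot: [179.9, -1.7, -173.9]
contact_force: [1.1, 0.1, -1.6]
gripper_width: 0.0092
gripper_force: 78.4
t: 7.92
tcp_pos: [0.6182, 0.2126, 0.1224]
ee_rot: [179.9, -1.8, -173.9]
contact_force: [-2.3, -0.1, -0.7]
gripper_width: 0.0088
gripper_force: 78.5
(array([0.617 , 0.2124, 0.1205]), array([ 0.001, -0.012, -0.   ]), array([ 0.0012, -0.0001,  0.0019]))
```

View pics/m4.png

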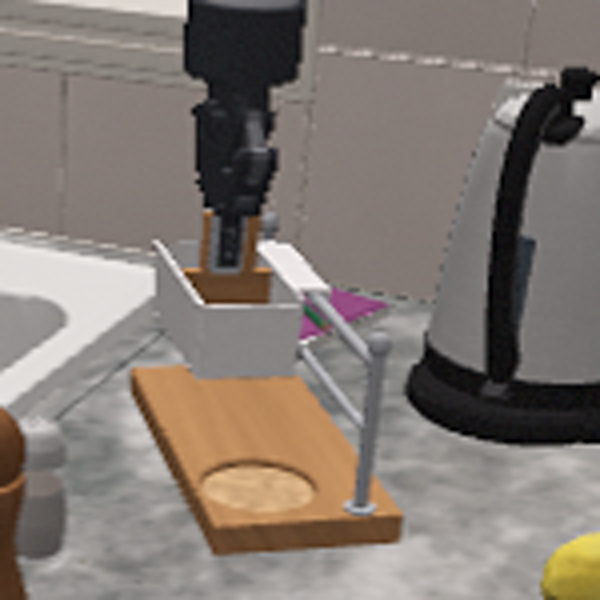

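The lip is over the rail at (300,275) and the caddy is nearly level. I'll lower the last 2 mm, open and withdraw upward.

```bash
python3 -m creep '[[0,-0.01,0,0.001,0,0.002,0],[0,-0.01,0,0.001,0,0.002,0]]';python3 -m creep '[[0,0,0,0,0,0,0.25],[0,0,0,0,0,0,0.4],[0,0,0,0,0,0,0.6],[0,0,0,0,0,-0.02,0.6],[0,0,0,0,0,-0.06,0.6]]' ;python3 -m creep '[[0,0,0,0,0,-0.04,1],[0,0,0,0,0,-0.08,1],[0,0,0,0,0,-0.08,1]]'; python3 - <<'E'
from h import *
im2,d2=shot('side','side5');P=cloud('side',d2)
st=ctrl.state();print(st['joints'])
Q=R.from_euler('z',SY,degrees=True);q=Q.inv().apply(P.reshape(-1,3)-S0);c=im2.reshape(-1,3).astype(int)
m=(c.min(1)>100)&(c.max(1)-c.min(1)<25)&(q[:,1]>-.04)&(q[:,1]<.13)&(q[:,2]>.06)&(q[:,2]<.127)&(q[:,0]>-.07)&(q[:,0]<.06)
p=q[m];print(len(p),np.percentile(p,[1,50,99],axis=0).round(4)); 
r=p[p[:,2]>.113];print(cv2.minAreaRect(r[:,:2].astype(np.float32)),r[:,2].max())
w=P.reshape(-1,3)
for n,x,y,z0,z1 in(('jar',.411,-.227,.09,.12),('shaker',.4815,.038,.07,.1)):
    k=(np.hypot(w[:,0]-x,w[:,1]-y)<.035)&(w[:,2]>z0)&(w[:,2]<z1);v=w[k];print(n,len(v),v.min(0).round(4),v.max(0).round(4))
print(rel([.411,-.227,.2]))
cv2.imwrite('pics/m5.png',cv2.resize(im2[50:200,310:460,::-1],(600,600),interpolation=cv2.INTER_CUBIC))
E
```

```text
t: 8.22
tcp_pos: [0.6176, 0.2125, 0.1207]
ee_rot: [179.9, -1.1, -173.9]
contact_force: [-3.1, -0.7, 5.0]
gripper_width: 0.0093
gripper_force: 79.6
t: 8.85
tcp_pos: [0.6175, 0.2121, 0.1803]
ee_rot: [-180.0, -1.3, -173.9]
contact_force: [0.7, 1.4, -1.0]
gripper_width: 0.0514
gripper_force: 0.0
t: 9.22
tcp_pos: [0.6224, 0.213, 0.2656]
ee_rot: [179.8, -0.7, -173.9]
contact_force: [-0.7, -0.3, -0.8]
gripper_width: 0.0856
gripper_force: 0.0
[-35.91023249  25.05755669  16.4997325   89.96742187  -7.89517024
  66.91383755  78.39228066]
938 [[-0.0489 -0.0312  0.0671]
 [-0.0168 -0.0163  0.0998]
 [ 0.0411  0.111   0.1214]]
((-0.003134537488222122, 0.038057971745729446), (0.15411221981048584, 0.09354476630687714), 89.89735412597656) 0.12660614393614872
jar 431 [ 0.3901 -0.2506  0.0902] [ 0.4341 -0.2061  0.1067]
shaker 97 [0.4762 0.0184 0.0703] [0.5019 0.0487 0.0885]
(array([ 0.2544, -0.4152,  0.066 ]), None)
```

View pics/m5.png

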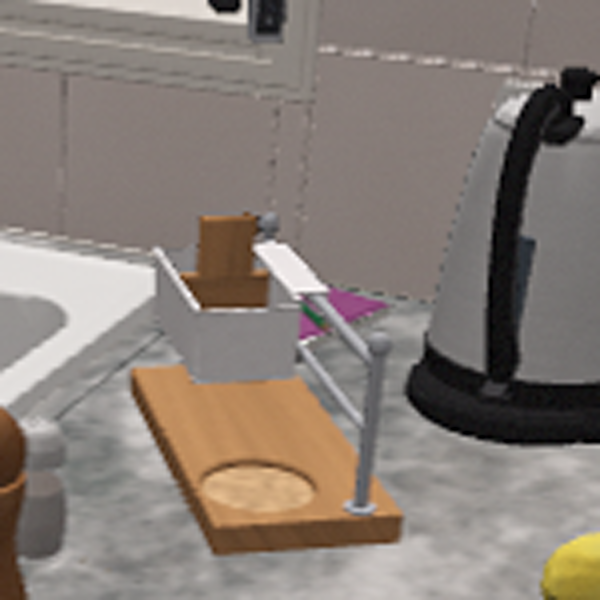

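The caddy hangs level on the rail and is free of the fingers: lip over the rail at (295,268), front bottom edge at (240,380). Next the jar, gripped at its cap and carried with the jaws closing along the stand's x.

```bash
python3 -m creep '[[0,0,0.18,0.025,-0.042,0,1],[0,0,0.36,0.05,-0.083,0,1],[0,0,0.54,0.075,-0.125,0,1],[0,0,0.72,0.1,-0.165,0,1],[0,0,0.9,0.125,-0.208,0,1]]';python3 - <<'E'
from h import *
print(rel([.411,-.227,.2],[180,0,30]))
E
```

```text
t: 9.9
tcp_pos: [0.5162, -0.0087, 0.2618]
ee_rot: [-179.1, -0.8, 134.2]
contact_force: [0.0, -0.6, 0.8]
gripper_width: 0.0858
gripper_force: 0.0
(array([-0.084 , -0.2265,  0.0643]), array([-0.024,  0.005,  1.818]))
```

```bash
python3 -m creep '[[0,0,0.18,-0.017,-0.045,0,1],[0,0,0.36,-0.034,-0.09,0,1],[0,0,0.54,-0.05,-0.135,0.01,1],[0,0,0.72,-0.067,-0.18,0.02,1],[-0.012,0.003,0.9,-0.084,-0.2265,0.03,1]]';python3 -m creep '[[0,0,0.18,0,0,0,1],[0,0,0.36,0,0,0,1],[0,0,0.54,0,0,0,1],[0,0,0.72,0,0,0,1],[0,0,0.91,0,0,0,1]]';python3 -m creep '[[0,0,0,0,0,0,1],[0,0,0,0,0,0,1]]';python3 - <<'E'
from h import *
print(rel([.411,-.2275,.07],[180,0,30]),ctrl.state()['joints'])
E
```

```text
t: 10.52
tcp_pos: [0.4134, -0.227, 0.2341]
ee_rot: [-179.4, -0.2, 82.7]
contact_force: [0.9, -1.1, 0.3]
gripper_width: 0.0853
gripper_force: 0.0
t: 11.15
tcp_pos: [0.4138, -0.2259, 0.2343]
ee_rot: [-179.4, 0.4, 30.6]
contact_force: [0.5, -0.1, -1.1]
gripper_width: 0.0854
gripper_force: 0.0
t: 11.4
tcp_pos: [0.4142, -0.2261, 0.2345]
ee_rot: [-179.4, 0.4, 31.2]
contact_force: [-0.2, -0.2, 0.1]
gripper_width: 0.0855
gripper_force: 0.0
(array([-0.0024,  0.0012,  0.1645]), array([-0.01 ,  0.006,  0.02 ])) [-27.57494913  11.27222056  56.19609981 117.86449107 -11.14529941
  56.99134908 -24.501686  ]
```

```bash
python3 -m creep '[[-0.01,0.006,0.02,-0.0024,0.001,0.05,1],[-0.01,0.006,0.02,-0.0024,0.001,0.1,1],[-0.01,0.006,0.02,-0.0024,0.001,0.14,1],[-0.01,0.006,0.02,-0.0024,0.001,0.1645,1],[-0.01,0.006,0.02,-0.0024,0.001,0.1645,1]]';python3 -m creep '[[0,0,0,0,0,0,0.4],[0,0,0,0,0,0,0.3],[0,0,0,0,0,0,0.2],[0,0,0,0,0,0,0.2],[0,0,0,0,0,0,0.2]]' 50;python3 -m creep '[[0,0,0,0,0,-0.005,0.2],[0,0,0,0,0,-0.05,0.2],[0,0,0,0,0,-0.1,0.2],[0,0,0,0,0,-0.15,0.2],[0,0,0,0,0,-0.19,0.2]]';python3 - <<'E'
from h import *
print(rel([.5,.1,.28],[180,0,96]),ctrl.state()['joints'])
E
```

```text
t: 12.02
tcp_pos: [0.4099, -0.2272, 0.069]
ee_rot: [-179.9, 0.2, 29.9]
contact_force: [0.3, -0.4, 0.1]
gripper_width: 0.0855
gripper_force: 0.0
t: 12.65
tcp_pos: [0.4122, -0.2275, 0.0715]
ee_rot: [179.9, -0.1, 29.8]
contact_force: [-0.4, 1.8, 7.1]
gripper_width: 0.0432
gripper_force: 49.6
t: 13.28
tcp_pos: [0.4111, -0.2278, 0.2622]
ee_rot: [179.9, -0.1, 29.8]
contact_force: [1.5, 0.1, -0.3]
gripper_width: 0.0433
gripper_force: 51.2
(array([ 0.2399, -0.2403, -0.0178]), array([ 1.000e-03, -0.000e+00, -1.156e+00])) [-33.12687482   7.79258336  61.04334786 116.74263304  -7.9293698
  59.6269644  -28.51641297]
```

```bash
python3 -m creep '[[0,0,-0.16,0.034,-0.034,-0.015,0.2],[0,0,-0.32,0.068,-0.068,-0.018,0.2],[0,0,-0.48,0.102,-0.102,-0.018,0.2],[0,0,-0.64,0.136,-0.136,-0.018,0.2],[0,0,-0.8,0.17,-0.17,-0.018,0.2]]'; python3 - <<'E'
from h import *
im,d=shot('top','top6');W=cloud('top',d)
Q=R.from_euler('z',SY,degrees=True);q=Q.inv().apply(W.reshape(-1,3)-S0);c=im.reshape(-1,3).astype(int)
m=(c.min(1)>100)&(c.max(1)-c.min(1)<25)&(q[:,2]>.109)&(q[:,2]<.128)&(abs(q[:,0]+.01)<.06)&(q[:,1]>-.04)&(q[:,1]<.13)
p=q[m];print(len(p),np.percentile(p,[1,50,99],axis=0).round(4))
f=p[p[:,0]<.018];print(cv2.minAreaRect(f[:,:2].astype(np.float32)), f.min(0),f.max(0))
t=(c[:,0]-c[:,2]>30)&(q[:,2]>.145)&(q[:,2]<.165)&(abs(q[:,0]+.015)<.03)&(abs(q[:,1]-.045)<.03)
p=q[t];print('tab',t.sum(),cv2.minAreaRect(p[:,:2].astype(np.float32)),p.mean(0))
print(rel([.5,.15,.28],[180,0,96.1]))
cv2.imwrite('pics/m6.png',cv2.resize(im[80:230,140:340,::-1],(800,600)))
E
```

```text
t: 13.9
tcp_pos: [0.4743, 0.006, 0.2786]
ee_rot: [179.9, -0.0, 75.9]
contact_force: [0.7, -0.3, -1.4]
gripper_width: 0.0434
gripper_force: 51.2
714 [[-0.0508 -0.0218  0.1133]
 [ 0.0247  0.0437  0.12  ]
 [ 0.0424  0.111   0.1243]]
((-0.016607068479061127, 0.04617919400334358), (0.06952546536922455, 0.1318768858909607), 0.3303060829639435) [-0.05171665 -0.01958819  0.11057472] [0.01796045 0.1122707  0.12554026]
tab 82 ((-0.016064276918768883, 0.04622586816549301), (0.010936086997389793, 0.039322126656770706), 88.79610443115234) [-0.01745949  0.0455986   0.15581092]
(array([ 0.1386, -0.0077, -0.0013]), array([ 0.002, -0.002, -0.337]))
```

View pics/m6.png

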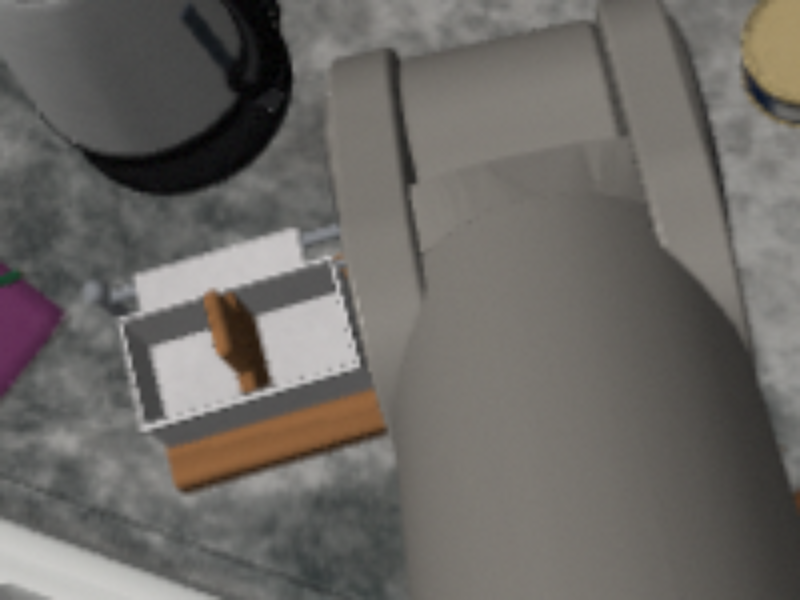

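```bash
python3 - <<'E'
from h import *
print(rel([.6148,.2458,.25],[180,0,96.1]))
E
```

```text
(array([0.258 , 0.0822, 0.0291]), array([ 0.002, -0.002, -0.337]))
```

```bash
python3 -m creep '[[0,0,-0.08,0.052,0.0165,0,0.2],[0,0,-0.16,0.104,0.033,0,0.2],[0,0,-0.25,0.155,0.049,0,0.2],[0,0,-0.337,0.207,0.066,0.015,0.2],[0.002,-0.002,-0.337,0.258,0.082,0.029,0.2]]'; python3 -m creep '[[0,0,0,0,0,0,0.2],[0,0,0,0,0,0,0.2],[0,0,0,0,0,0,0.2]]'; python3 - <<'E'
from h import *
im,d=shot('side','side7');P=cloud('side',d);w=P.reshape(-1,3);c=im.reshape(-1,3).astype(int)
Q=R.from_euler('z',SY,degrees=True);q=Q.inv().apply(w-S0)
k=(abs(q[:,0]+.016)<.045)&(abs(q[:,1]-.08)<.05)&(q[:,2]>.175)&(q[:,2]<.25)
for a in(.18,.2,.22,.24):
    p=q[k&(abs(q[:,2]-a)<.008)];print(a,len(p),p[:,:2].min(0).round(4),p[:,:2].max(0).round(4))
print(q[k][:,2].min())
print(rel([.6148,.2458,.1415],[180,0,96.1]))
cv2.imwrite('pics/m7.png',cv2.resize(im[20:200,300:460,::-1],(533,600)))
E
```

```text
t: 14.58
tcp_pos: [0.6185, 0.2355, 0.2491]
ee_rot: [-179.9, 0.1, 95.0]
contact_force: [0.6, -0.7, -0.5]
gripper_width: 0.0435
gripper_force: 51.2
t: 14.95
tcp_pos: [0.6177, 0.2324, 0.2501]
ee_rot: [-179.9, 0.1, 94.8]
contact_force: [-0.0, 0.3, -1.0]
gripper_width: 0.0428
gripper_force: 51.4
0.18 65 [-0.0387  0.042 ] [0.0061 0.0659]
0.2 107 [-0.039   0.0397] [0.0047 0.0715]
0.22 103 [-0.0377  0.0407] [0.004  0.0724]
0.24 116 [-0.0383  0.0399] [0.0063 0.0737]
0.17822819643804677
(array([ 0.0136, -0.0017,  0.1086]), array([-0.001,  0.002, -0.022]))
```

View pics/m7.png

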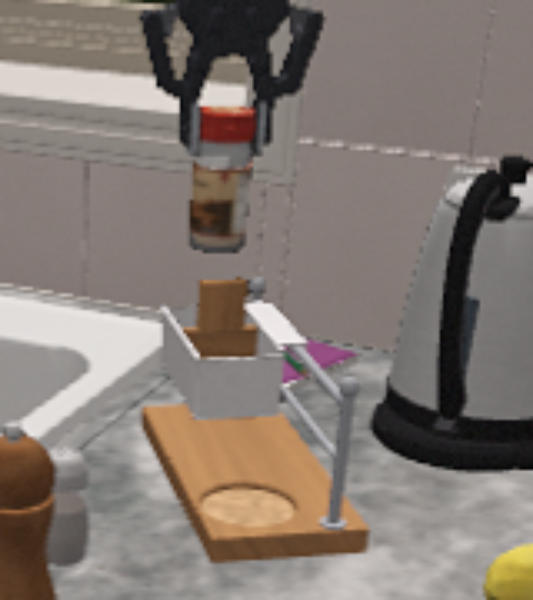

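```bash
python3 - <<'E'
from h import *
print(rel([.6160,.2490,.1415],[180,0,96.1]))
E
```

```text
(array([ 0.0167, -0.0002,  0.1086]), array([-0.001,  0.002, -0.022]))
```

```bash
python3 -m creep '[[0,0.002,-0.022,0.0167,0,0,0.2],[0,0.002,-0.022,0.0167,0,0.015,0.2],[0,0.002,-0.022,0.0167,0,0.04,0.2],[0,0.002,-0.022,0.0167,0,0.06,0.2],[0,0.002,-0.022,0.0167,0,0.06,0.2]]';python3 -m creep '[[0,0,0,0,0,0.0,0.2],[0,0,0,0,0,0,0.2]]'; python3 - <<'E'
from h import *
print(rel([.6160,.2490,.1415],[180,0,96.1]))
im,d=shot('side','side8');P=cloud('side',d);w=P.reshape(-1,3)
Q=R.from_euler('z',SY,degrees=True);q=Q.inv().apply(w-S0)
k=(abs(q[:,0]+.016)<.045)&(abs(q[:,1]-.08)<.04)&(q[:,2]>.16)&(q[:,2]<.2)
for a in(.165,.175,.185,.195):
    p=q[k&(abs(q[:,2]-a)<.006)];print(a,len(p),p[:,:2].min(0).round(4),p[:,:2].max(0).round(4))
E
```

```text
t: 15.62
tcp_pos: [0.6147, 0.2503, 0.1867]
ee_rot: [-179.7, 0.1, 96.2]
contact_force: [0.5, -0.1, -0.7]
gripper_width: 0.0433
gripper_force: 51.4
t: 15.88
tcp_pos: [0.6169, 0.2507, 0.1901]
ee_rot: [-180.0, -0.0, 96.2]
contact_force: [-0.3, -0.0, -0.7]
gripper_width: 0.0434
gripper_force: 51.4
(array([-0.0017, -0.001 ,  0.0486]), array([-0.   , -0.   ,  0.002]))
0.165 66 [-0.0381  0.0602] [0.0043 0.0896]
0.175 76 [-0.0362  0.0592] [0.0074 0.082 ]
0.185 79 [-0.0364  0.0593] [0.0074 0.0849]
0.195 93 [-0.048   0.0608] [0.0214 0.0867]
```

```bash
python3 -m creep '[[0,0,0,-0.002,0,0.015,0.2],[0,0,0,-0.002,0,0.03,0.2],[0,0,0,-0.002,0,0.04,0.2],[0,0,0,-0.002,0,0.046,0.2],[0,0,0,-0.002,0,0.047,0.2]]';python3 -m creep '[[0,0,0,0,0,0.001,0.2],[0,0,0,0,0,0.001,0.2]]'
```

```text
t: 16.55
tcp_pos: [0.6163, 0.2486, 0.1418]
ee_rot: [-179.9, 0.0, 96.2]
contact_force: [-0.2, 1.0, -0.6]
gripper_width: 0.0435
gripper_force: 51.6
t: 16.8
tcp_pos: [0.6165, 0.2487, 0.1415]
ee_rot: [-179.9, -0.0, 96.2]
contact_force: [-1.3, -1.0, 2.1]
gripper_width: 0.0429
gripper_force: 51.7
```

```bash
python3 -m creep '[[0,0,0,0,0,0,0.7],[0,0,0,0,0,0,0.85],[0,0,0,0,0,0,0.85],[0,0,0,0,0,-0.03,0.85],[0,0,0,0,0,-0.09,0.85]]';python3 -m creep '[[0,0,0,0,0,-0.02,1],[0,0,0,-0.05,-0.03,-0.02,1],[0,0,0,-0.1,-0.06,-0.02,1],[0,0,0,-0.15,-0.09,-0.02,1],[0,0,0,-0.19,-0.115,-0.02,1]]'; python3 - <<'E'
from h import *
print(rel([.4825,.0385,.15],[180,0,96.1]),ctrl.state()['tcp_pos'])
im,d=shot('side','side9');P=cloud('side',d);w=P.reshape(-1,3)
Q=R.from_euler('z',SY,degrees=True);q=Q.inv().apply(w-S0)
k=(abs(q[:,0]+.016)<.04)&(abs(q[:,1]-.08)<.04)&(q[:,2]>.155)&(q[:,2]<.2);c=im.reshape(-1,3).astype(int)
k&=(c[:,0]-c[:,1]>60)
p=q[k];print(len(p),p.min(0),p.max(0))
k=(np.hypot(w[:,0]-.4825,w[:,1]-.0385)<.03)&(w[:,2]>.02)
p=w[k];print(len(p),p.min(0),p.max(0))
cv2.imwrite('pics/m9.png',cv2.resize(im[50:230,290:460,::-1],(566,600)))
E
```

```text
t: 17.42
tcp_pos: [0.6147, 0.2485, 0.2295]
ee_rot: [-179.6, 0.1, 96.2]
contact_force: [0.6, 0.7, 0.7]
gripper_width: 0.0724
gripper_force: 0.0
t: 18.05
tcp_pos: [0.5214, 0.0451, 0.2511]
ee_rot: [-179.9, -0.0, 96.1]
contact_force: [0.1, 0.2, 0.3]
gripper_width: 0.0854
gripper_force: 0.0
(array([-0.0024, -0.0391,  0.1012]), array([-0.002, -0.   ,  0.   ])) [0.52137281 0.04505519 0.25107168]
145 [-0.03794991  0.05890982  0.15516688] [0.00339017 0.10024998 0.17598412]
1394 [0.45430391 0.01354451 0.02005063] [0.51168896 0.05702157 0.4188482 ]
```

View pics/m9.png

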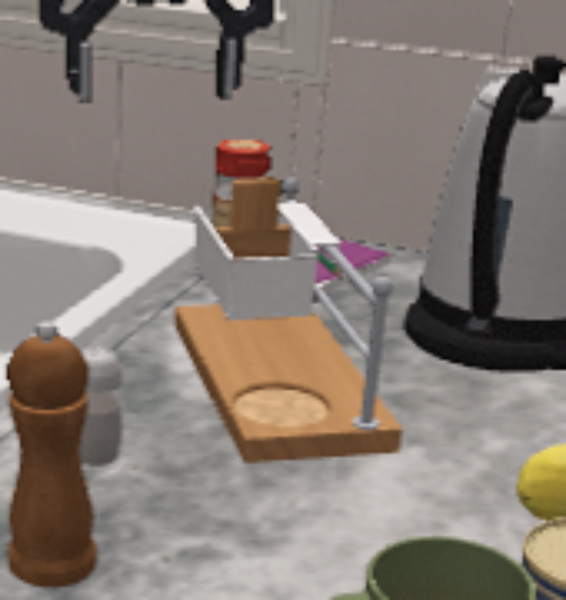

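The jar stands in the left bay: cap at (243,157), centred to within 2 mm, top at z 0.176. Now the shaker.

```bash
python3 -m creep '[[0,0,0,-0.0025,-0.038,0.02,1],[0,0,0,-0.0025,-0.038,0.08,1],[0,0,0,-0.0025,-0.038,0.14,1],[0,0,0,-0.0025,-0.038,0.18,1],[0,0,0,-0.0025,-0.038,0.2,1]]';python3 -m creep '[[0,0,0,0,0,0,1],[0,0,0,0,0,0,0.4],[0,0,0,0,0,0,0.2],[0,0,0,0,0,0,0.1],[0,0,0,0,0,0,0.1]]' 50;python3 -m creep '[[0,0,0,0,0,0,0.1],[0,0,0,0,0,-0.005,0.1],[0,0,0,0,0,-0.05,0.1],[0,0,0,0,0,-0.11,0.1],[0,0,0,0,0,-0.16,0.1]]'; python3 - <<'E'
from h import *
im,d=shot('side','side10');im2,d2=shot('top','top10')
cv2.imwrite('pics/m10.png',cv2.resize(im[50:250,250:450,::-1],(600,600)))
E
```

```text
t: 18.73
tcp_pos: [0.4833, 0.0405, 0.0489]
ee_rot: [-179.7, 0.1, 96.2]
contact_force: [0.3, -0.3, 0.2]
gripper_width: 0.0857
gripper_force: 0.0
t: 19.35
tcp_pos: [0.4853, 0.0409, 0.0525]
ee_rot: [-179.9, -0.0, 96.2]
contact_force: [-2.6, -0.5, 8.3]
gripper_width: 0.0326
gripper_force: 48.7
t: 19.98
tcp_pos: [0.4851, 0.0406, 0.2135]
ee_rot: [-179.9, 0.0, 96.2]
contact_force: [1.1, 0.2, -1.0]
gripper_width: 0.0324
gripper_force: 49.5
```

View pics/m10.png

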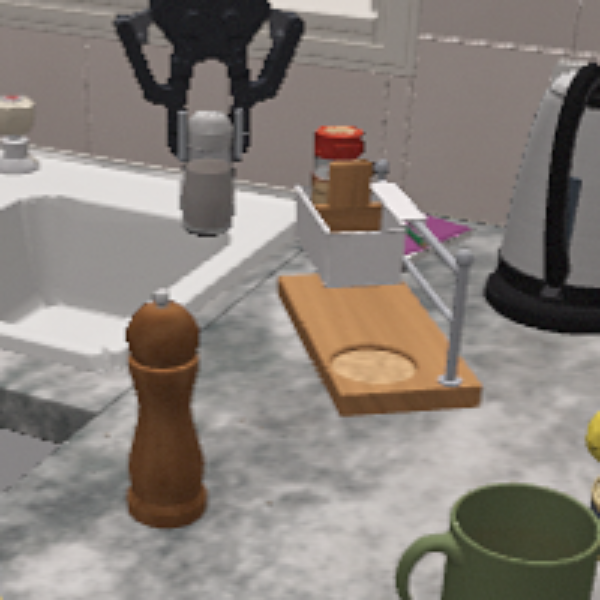

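The shaker is held upright by its dome at (208,140), bottom at (205,232), and the mill stands alone at (165,410). I'll move it over the right bay.

```bash
python3 - <<'E'
from h import *
s=np.load('pics/side10.npz');w=cloud('side',s['d']).reshape(-1,3);T=ctrl.state()['tcp_pos']
k=(np.hypot(w[:,0]-T[0],w[:,1]-T[1])<.04)&(w[:,2]>.15)&(w[:,2]<.225)
p=w[k];print(T,len(p),p.min(0),p.max(0))
for z in(.17,.185,.2,.21):
    p=w[k&(abs(w[:,2]-z)<.006)];print(z,p.min(0)-T,p.max(0)-T)
print(rel([.622,.1782,.25],[180,0,96.1]))
E
```

```text
[0.48835886 0.04091509 0.21632878] 544 [0.45554969 0.015427   0.1592426 ] [0.51449095 0.04194713 0.22499177]
0.17 [-0.02206002 -0.02547993 -0.05224199] [ 0.01614083 -0.00630654 -0.04045966]
0.185 [-0.02423108 -0.025361   -0.03709635] [ 0.01570288 -0.00651882 -0.02571374]
0.2 [-0.02404999 -0.02548809 -0.02220065] [ 0.01568407 -0.00305593 -0.0105547 ]
0.21 [-0.02613798 -0.02386679 -0.01220302] [ 0.01957967  0.00103204 -0.00048108]
(array([ 0.1222,  0.1479, -0.0323]), array([ 0.007, -0.003,  0.001]))
```

```bash
python3 -m creep '[[0,0,0,0,0,-0.03,0.1],[0,0,0,0.03,0.04,-0.035,0.1],[0,0,0,0.065,0.08,-0.035,0.1],[0,0,0,0.1,0.12,-0.035,0.1],[0,0,0,0.1247,0.1505,-0.035,0.1]]';python3 -m creep '[[0,0,0,0,0,0,0.1],[0,0,0,0,0,0.02,0.1],[0,0,0,0,0,0.04,0.1],[0,0,0,0,0,0.05,0.1],[0,0,0,0,0,0.05,0.1]]';python3 -m creep '[[0,0,0,0,0,0,0.1],[0,0,0,0,0,0,0.1]]'; python3 - <<'E'
from h import *
im,d=shot('side','side11');w=cloud('side',d).reshape(-1,3)
Q=R.from_euler('z',SY,degrees=True);q=Q.inv().apply(w-S0);print(Q.inv().apply(ctrl.state()['tcp_pos']-S0))
k=(abs(q[:,0]+.016)<.032)&(q[:,1]>-.03)&(q[:,1]<.03)&(q[:,2]>.13)&(q[:,2]<.2)
print(q[k].min(0))
for z in(.15,.165,.18,.19):
    p=q[k&(abs(q[:,2]-z)<.006)];print(z,len(p),p[:,:2].min(0).round(4),p[:,:2].max(0).round(4))
print(rel([.622,.1807,.125],[180,0,96.1]))
E
```

```text
t: 20.7
tcp_pos: [0.6219, 0.1835, 0.2447]
ee_rot: [-179.8, 0.0, 96.3]
contact_force: [1.1, -0.7, -1.8]
gripper_width: 0.0325
gripper_force: 49.5
t: 21.32
tcp_pos: [0.6204, 0.1805, 0.1949]
ee_rot: [-179.8, 0.0, 96.2]
contact_force: [-0.4, 0.1, -0.1]
gripper_width: 0.0321
gripper_force: 49.5
t: 21.58
tcp_pos: [0.6217, 0.1811, 0.1968]
ee_rot: [-180.0, -0.0, 96.2]
contact_force: [-0.0, 0.3, -1.1]
gripper_width: 0.0323
gripper_force: 49.5
[-0.01606775  0.01488143  0.1967567 ]
[-0.04020684 -0.01062866  0.14292501]
0.15 66 [-0.0365 -0.0077] [0.0005 0.0131]
0.165 68 [-0.0373 -0.0104] [0.0024 0.0097]
0.18 83 [-0.0373 -0.0106] [0.0044 0.0193]
0.19 67 [-0.0356 -0.0082] [-0.0005  0.0151]
(array([-0.0004,  0.0004,  0.0718]), array([-0.001, -0.   ,  0.002]))
```

```bash
python3 -m creep '[[0,0,0,0,0,0.025,0.1],[0,0,0,0,0,0.045,0.1],[0,0,0,0,0,0.06,0.1],[0,0,0,0,0,0.068,0.1],[0,0,0,0,0,0.07,0.1]]';python3 -m creep '[[0,0,0,0,0,0.001,0.1],[0,0,0,0,0,0.001,0.1]]';python3 -m creep '[[0,0,0,0,0,0.001,0.1],[0,0,0,0,0,0.001,0.1]]'
```

```text
t: 22.25
tcp_pos: [0.6211, 0.1809, 0.1257]
ee_rot: [-179.9, 0.0, 96.2]
contact_force: [-0.2, 0.6, -0.2]
gripper_width: 0.0321
gripper_force: 49.5
t: 22.5
tcp_pos: [0.6215, 0.1811, 0.1256]
ee_rot: [-179.9, -0.0, 96.2]
contact_force: [0.2, 0.3, -1.1]
gripper_width: 0.0324
gripper_force: 49.5
t: 22.75
tcp_pos: [0.6211, 0.1811, 0.1242]
ee_rot: [-179.9, -0.0, 96.2]
contact_force: [0.4, -0.4, -1.1]
gripper_width: 0.0322
gripper_force: 49.5
```

```bash
python3 -m creep '[[0,0,0,0,0,0.0015,0.1],[0,0,0,0,0,0.0015,0.1]]';python3 -m creep '[[0,0,0,0,0,0.0015,0.1],[0,0,0,0,0,0.0015,0.1]]'
```

```text
t: 23.0
tcp_pos: [0.6211, 0.181, 0.1226]
ee_rot: [-179.9, 0.0, 96.2]
contact_force: [-0.4, 0.2, -1.1]
gripper_width: 0.0325
gripper_force: 49.5
t: 23.25
tcp_pos: [0.6214, 0.181, 0.1223]
ee_rot: [-179.9, -0.0, 96.2]
contact_force: [-3.2, -0.5, 7.3]
gripper_width: 0.0326
gripper_force: 51.0
```

```bash
python3 -m creep '[[0,0,0,0,0,0,0.6],[0,0,0,0,0,0,0.75],[0,0,0,0,0,0,0.75],[0,0,0,0,0,-0.03,0.75],[0,0,0,0,0,-0.09,0.75]]';python3 -m creep '[[0,0,0,0,0,-0.05,1],[0,0,0,-0.045,-0.035,-0.05,1],[0,0,0,-0.09,-0.07,-0.05,1],[0,0,0,-0.135,-0.105,-0.05,1],[0,0,0,-0.18,-0.14,-0.05,1]]';python3 -m creep '[[0,0,0,-0.04,-0.031,0,1],[0,0,0,-0.08,-0.062,0,1],[0,0,0,-0.08,-0.062,0,1],[0,0,0,-0.08,-0.062,0,1]]'; python3 - <<'E'
from h import *
im,d=shot('side','side12');w=cloud('side',d).reshape(-1,3)
k=(np.hypot(w[:,0]-.448,w[:,1]+.099)<.04)&(w[:,2]>.125)&(w[:,2]<.158)
for z in(.13,.14,.15):
    p=w[k&(abs(w[:,2]-z)<.005)];print(z,len(p),p.min(0).round(4),p.max(0).round(4))
Q=R.from_euler('z',SY,degrees=True);q=Q.inv().apply(w-S0)
k=(abs(q[:,0]+.016)<.03)&(abs(q[:,1]-.01)<.03)&(q[:,2]>.122)&(q[:,2]<.2);p=q[k];print('shaker',p.min(0),p.max(0))
print(rel([.4485,-.1,.2],[180,0,96.1]),ctrl.state()['tcp_pos'])
cv2.imwrite('pics/m12.png',cv2.resize(im[20:240,250:450,::-1],(545,600)))
E
```

```text
t: 23.88
tcp_pos: [0.6194, 0.1809, 0.2095]
ee_rot: [-179.6, 0.1, 96.2]
contact_force: [1.6, 1.5, 0.4]
gripper_width: 0.064
gripper_force: 0.0
t: 24.5
tcp_pos: [0.5006, -0.0146, 0.2613]
ee_rot: [-179.9, -0.0, 96.2]
contact_force: [0.4, -0.5, 0.8]
gripper_width: 0.0854
gripper_force: 0.0
t: 25.0
tcp_pos: [0.449, -0.0988, 0.2616]
ee_rot: [-179.9, -0.0, 96.2]
contact_force: [0.5, 0.3, -0.8]
gripper_width: 0.0854
gripper_force: 0.0
0.13 96 [ 0.4238 -0.1261  0.1251] [ 0.4713 -0.1037  0.1349]
0.14 133 [ 0.4239 -0.1246  0.135 ] [ 0.4717 -0.0941  0.1449]
0.15 149 [ 0.428  -0.1223  0.145 ] [ 0.4697 -0.0943  0.155 ]
shaker [-0.03384477 -0.00805514  0.12247015] [-0.00154786  0.03999606  0.15793138]
(array([-0.0016, -0.0008,  0.0616]), array([-0.002,  0.   ,  0.003])) [ 0.44925701 -0.09831734  0.261558  ]
```

View pics/m12.png

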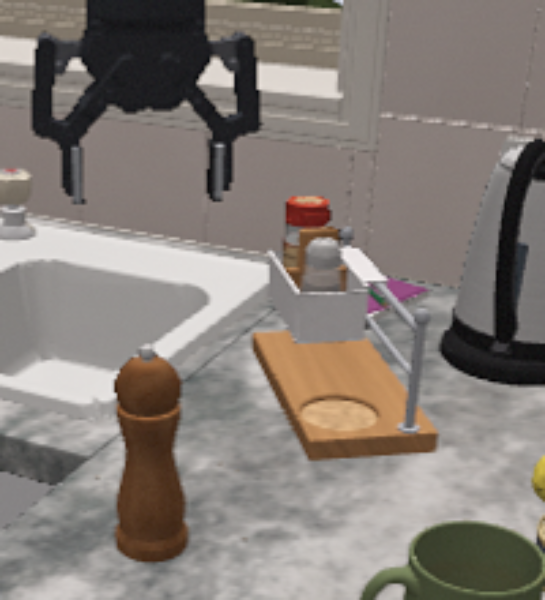

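The shaker stands in the right bay at (322,265) with the jar behind it at (307,212). The mill is under the gripper, with its head at (148,385).

```bash
python3 -m creep '[[0,0,0,-0.001,-0.001,0.04,1],[0,0,0,-0.001,-0.001,0.08,1],[0,0,0,-0.001,-0.001,0.12,1],[0,0,0,-0.001,-0.001,0.1445,1],[0,0,0,-0.001,-0.001,0.1445,1]]';python3 -m creep '[[0,0,0,0,0,0,0.5],[0,0,0,0,0,0,0.35],[0,0,0,0,0,0,0.3],[0,0,0,0,0,0,0.3],[0,0,0,0,0,0,0.3]]' 70;python3 -m creep '[[0,0,0,0,0,-0.005,0.3],[0,0,0,0,0,-0.05,0.3],[0,0,0,0,0,-0.1,0.3],[0,0,0,0,0,-0.14,0.3],[0,0,0,0,0,-0.14,0.3]]'; python3 - <<'E'
from h import *
Q=R.from_euler('z',SY,degrees=True);P=S0+Q.apply([-.018,-.074,.27])
print(P,rel(P,[180,0,96.1]))
im,d=shot('side','side13');w=cloud('side',d).reshape(-1,3);T=ctrl.state()['tcp_pos']
k=(np.hypot(w[:,0]-.448,w[:,1]+.1)<.045)&(w[:,2]>.1)&(w[:,2]<.245)
print(w[k].min(0))
for z in(.15,.18,.235):
    p=w[k&(abs(w[:,2]-z)<.005)];print(z,len(p),p.min(0).round(4)-T,p.max(0).round(4)-T)
E
```

```text
t: 25.68
tcp_pos: [0.4468, -0.0995, 0.1154]
ee_rot: [-179.6, 0.0, 96.3]
contact_force: [-0.4, -0.3, -0.2]
gripper_width: 0.0856
gripper_force: 0.0
t: 26.3
tcp_pos: [0.449, -0.1004, 0.1187]
ee_rot: [179.9, -0.0, 96.2]
contact_force: [-2.4, 0.7, 12.5]
gripper_width: 0.0454
gripper_force: 69.6
t: 26.92
tcp_pos: [0.4496, -0.1005, 0.2597]
ee_rot: [179.7, -0.1, 96.2]
contact_force: [0.3, 0.3, -1.5]
gripper_width: 0.0458
gripper_force: 72.3
[0.62916546 0.09250624 0.27      ] (array([ 0.1724,  0.1995, -0.0091]), array([ 0.005, -0.001,  0.002]))
[ 0.42403758 -0.12723975  0.13865796]
0.15 158 [-0.02420217 -0.02716678 -0.11281104] [ 0.03129783  0.00293322 -0.10291104]
0.18 143 [-0.02350217 -0.02636678 -0.08271104] [ 0.02889783  0.00083322 -0.07291104]
0.235 98 [-0.01850217 -0.02056678 -0.02791104] [ 0.02079783 -0.00036678 -0.01801104]
```

```bash
python3 -m creep '[[0,0,0,0.034,0.04,-0.009,0.3],[0,0,0,0.069,0.08,-0.009,0.3],[0,0,0,0.104,0.12,-0.009,0.3],[0,0,0,0.138,0.16,-0.009,0.3],[0,0,0,0.1724,0.1995,-0.009,0.3]]';python3 -m creep '[[0,0,0,0,0,0,0.3],[0,0,0,0,0,0.04,0.3],[0,0,0,0,0,0.08,0.3],[0,0,0,0,0,0.08,0.3],[0,0,0,0,0,0.08,0.3]]'; python3 - <<'E'
from h import *
Q=R.from_euler('z',SY,degrees=True);P=S0+Q.apply([-.018,-.074,.134])
print(rel(P,[180,0,96.1]),ctrl.state()['tcp_pos'],Q.inv().apply(ctrl.state()['tcp_pos']-S0))
im,d=shot('side','side14');w=cloud('side',d).reshape(-1,3);q=Q.inv().apply(w-S0)
k=(np.hypot(q[:,0]+.018,q[:,1]+.074)<.043)&(q[:,2]>.05)&(q[:,2]<.18)
print(q[k].min(0))
for z in(.085,.1,.12,.16):
    p=q[k&(abs(q[:,2]-z)<.005)];print(z,len(p),p.min(0).round(4),p.max(0).round(4))
cv2.imwrite('pics/m14.png',cv2.resize(im[20:240,270:470,::-1],(545,600)))
E
```

```text
t: 27.6
tcp_pos: [0.6275, 0.0938, 0.263]
ee_rot: [-179.7, 0.0, 96.2]
contact_force: [-0.0, -0.8, -0.8]
gripper_width: 0.0451
gripper_force: 72.5
t: 28.22
tcp_pos: [0.6276, 0.0917, 0.1864]
ee_rot: [-179.9, 0.0, 96.1]
contact_force: [-0.2, -0.8, -2.0]
gripper_width: 0.0455
gripper_force: 72.8
(array([0.0006, 0.0017, 0.0524]), array([-0.002,  0.001,  0.001])) [0.62758034 0.09173437 0.18635502] [-0.01965817 -0.07459905  0.18635502]
[-0.04728166 -0.10350732  0.06523271]
0.085 85 [-0.0444 -0.1003  0.0801] [ 0.0062 -0.0651  0.0897]
0.1 84 [-0.0465 -0.1016  0.095 ] [ 0.0037 -0.0658  0.1049]
0.12 84 [-0.0434 -0.0986  0.1152] [ 0.0036 -0.0635  0.125 ]
0.16 59 [-0.0396 -0.0961  0.1551] [-0.0041 -0.0734  0.1649]
```

View pics/m14.png

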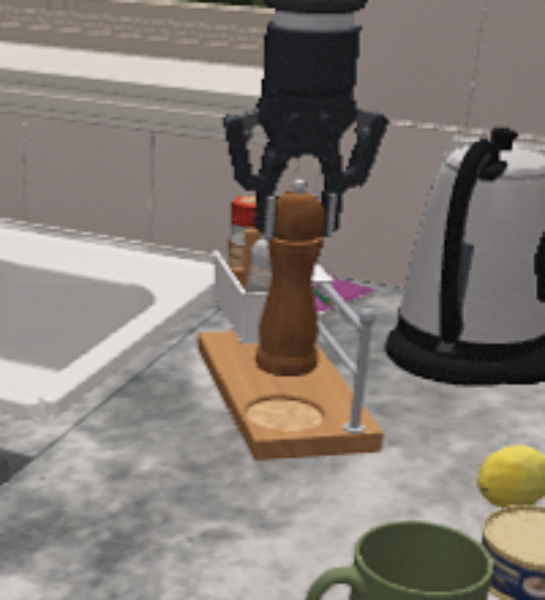

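The mill hangs upright above the recess at (285,412), centred to about 2 mm. I'll lower it.

```bash
python3 -m creep '[[0,0,0,0,0.0015,0.02,0.3],[0,0,0,0,0.0015,0.035,0.3],[0,0,0,0,0.0015,0.044,0.3],[0,0,0,0,0.0015,0.048,0.3],[0,0,0,0,0.0015,0.048,0.3]]';python3 -m creep '[[0,0,0,0,0,0.0015,0.3],[0,0,0,0,0,0.0015,0.3]]';python3 -m creep '[[0,0,0,0,0,0.0015,0.3],[0,0,0,0,0,0.0015,0.3]]'
```

```text
t: 28.9
tcp_pos: [0.6287, 0.0926, 0.1374]
ee_rot: [-179.9, 0.0, 96.2]
contact_force: [0.1, 0.4, -1.4]
gripper_width: 0.0452
gripper_force: 72.8
t: 29.15
tcp_pos: [0.6289, 0.0927, 0.1363]
ee_rot: [-179.9, 0.0, 96.2]
contact_force: [-0.4, 0.5, -2.2]
gripper_width: 0.0452
gripper_force: 72.8
t: 29.4
tcp_pos: [0.6286, 0.0927, 0.1345]
ee_rot: [-179.9, 0.0, 96.2]
contact_force: [0.5, -0.7, -1.5]
gripper_width: 0.0456
gripper_force: 72.8
```

```bash
python3 -m creep '[[0,0,0,0,0,0.001,0.3],[0,0,0,0,0,0.001,0.3]]';python3 -m creep '[[0,0,0,0,0,0.001,0.3],[0,0,0,0,0,0.001,0.3]]'
```

```text
t: 29.65
tcp_pos: [0.6289, 0.0925, 0.1339]
ee_rot: [-179.9, 0.0, 96.2]
contact_force: [-0.6, -1.0, 2.3]
gripper_width: 0.0454
gripper_force: 72.9
t: 29.9
tcp_pos: [0.6292, 0.0924, 0.1339]
ee_rot: [-179.9, -0.0, 96.2]
contact_force: [-2.7, -0.6, 8.8]
gripper_width: 0.0455
gripper_force: 73.3
```

Contact on the cork floor. I'll release, rise and check everything.

```bash
python3 -m creep '[[0,0,0,0,0,0,0.75],[0,0,0,0,0,0,0.95],[0,0,0,0,0,0,1],[0,0,0,0,0,-0.02,1],[0,0,0,0,0,-0.07,1]]';python3 -m creep '[[0,0,0,0,0,-0.06,1],[0,0,0,-0.03,-0.03,-0.07,1],[0,0,0,-0.06,-0.06,-0.07,1],[0,0,0,-0.1,-0.1,-0.07,1],[0,0,0,-0.14,-0.14,-0.07,1]]';python3 -m creep '[[0,0,0,-0.05,0,0,1],[0,0,0,-0.1,0,0,1],[0,0,0,-0.15,0,0,1],[0,0,0,-0.15,0,0,1]]'; python3 - <<'E'
from h import *
im,d=shot('side','side15');w=cloud('side',d).reshape(-1,3);im2,d2=shot('top','top15');w2=cloud('top',d2).reshape(-1,3)
Q=R.from_euler('z',SY,degrees=True)
for n,ww,I in(('side',w,im),('top',w2,im2)):
    q=Q.inv().apply(ww-S0);c=I.reshape(-1,3).astype(int)
    def rg(t,cx,cy,r,z0,z1,mm=True):
        k=(np.hypot(q[:,0]-cx,q[:,1]-cy)<r)&(q[:,2]>z0)&(q[:,2]<z1)&mm;p=q[k];print(n,t,len(p),p.min(0).round(4) if len(p) else'',p.max(0).round(4) if len(p) else '')
    rg('mill head',-.018,-.074,.04,.14,.172);rg('mill top',-.018,-.074,.05,.176,.25);rg('mill foot',-.018,-.074,.038,.024,.045)
    rg('jar cap',-.016,.08,.04,.158,.2,c[:,0]-c[:,1]>60);rg('shaker',-.016,.012,.025,.14,.2)
    k=(c.min(1)>100)&(c.max(1)-c.min(1)<25)&(q[:,2]>.112)&(q[:,2]<.126)&(q[:,0]>-.07)&(q[:,0]<.018)&(q[:,1]>-.035)&(q[:,1]<.125)
    p=q[k];print(n,'rim',cv2.minAreaRect(p[:,:2].astype(np.float32)),p[:,2].mean())
cv2.imwrite('pics/m15.png',np.hstack([cv2.resize(im[40:240,290:460,::-1],(400,470)),cv2.resize(im2[80:230,140:300,::-1],(400,470))]))
E
```

```text
t: 30.52
tcp_pos: [0.6275, 0.0928, 0.2024]
ee_rot: [-179.7, 0.1, 96.2]
contact_force: [0.6, 0.4, 0.1]
gripper_width: 0.0853
gripper_force: 0.0
t: 31.15
tcp_pos: [0.5041, -0.0633, 0.274]
ee_rot: [-180.0, -0.0, 96.2]
contact_force: [0.2, -0.8, 1.5]
gripper_width: 0.0852
gripper_force: 0.0
t: 31.65
tcp_pos: [0.5201, -0.2162, 0.2746]
ee_rot: [-180.0, 0.2, 95.7]
contact_force: [-0.4, -0.1, 0.5]
gripper_width: 0.085
gripper_force: 0.0
side mill head 283 [-0.0428 -0.0997  0.1401] [ 0.0051 -0.0648  0.1719]
side mill top 18 [-0.0241 -0.0803  0.1761] [-0.0135 -0.072   0.1832]
side mill foot 169 [-0.0446 -0.1007  0.0243] [ 0.0092 -0.0567  0.0449]
side jar cap 131 [-0.0385  0.0581  0.158 ] [0.003  0.0986 0.175 ]
side shaker 85 [-0.0329 -0.0082  0.1406] [-0.0014  0.0196  0.1581]
side rim ((-0.03761447221040726, 0.04414231330156326), (0.02387164905667305, 0.13439811766147614), 0.18294429779052734) 0.11706987696144121
top mill head 338 [-0.0448 -0.0973  0.1442] [ 0.0026 -0.0477  0.1719]
top mill top 25 [-0.0264 -0.0782  0.1761] [-0.0153 -0.068   0.1847]
top mill foot 78 [-0.0466 -0.0991  0.024 ] [-0.0113 -0.0432  0.0441]
top jar cap 196 [-0.0382  0.0623  0.1619] [0.0034 0.105  0.1782]
top shaker 176 [-0.0358 -0.0042  0.1402] [-0.0042  0.0274  0.1619]
top rim ((-0.017015904188156128, 0.0463356077671051), (0.1314430981874466, 0.06986866891384125), 89.98197174072266) 0.11733534433487791
```

View pics/m15.png

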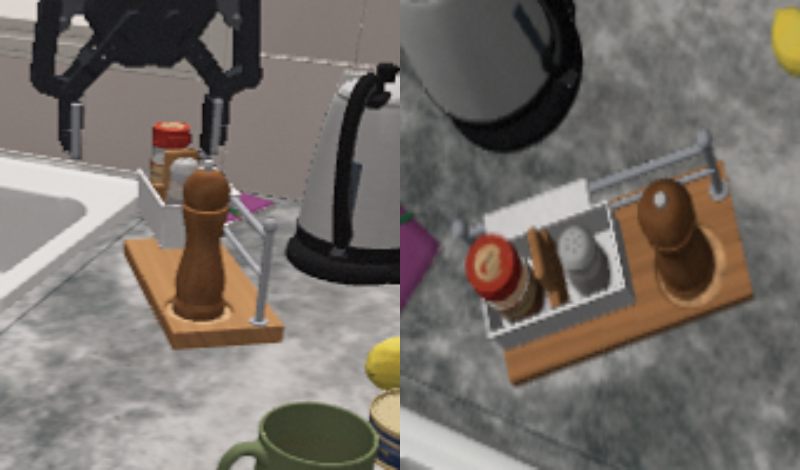

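All four are in place in both views. Top pane: jar cap at (497,265), shaker at (583,250), mill in the recess at (680,260). Mill, jar, shaker and caddy measure within about 3 mm of nominal, and the caddy is level.

```bash
python3 -c "
from cell import ctrl
print(ctrl.sign_off())"
```

```text
the job is handed in; nothing more can be done
None
```

I hung the caddy on the rail, put the jar in its left bay, the shaker in its right bay and the mill in the recess, and handed the job in at about 32 s; by camera all four were within about 3 mm of nominal, but the hand-in returned no verdict.

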